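# Clamp a circuit board in a bench jig with its L-slot knob

### The job

Clamp the circuit board in the jig: with your fingertips push the red knob along its L-shaped slot, along the long leg until it stops at the corner, then sideways along the short leg fully to its closed end, so that the jaw slides the board up against the fence and is locked there. Do not lift the board, and leave the other things on the bench where they are.

Things in the scene. Friction and masses are not known exactly. Their poses are not given: they have to be found in the camera images.
- jig: Fixed jig, steel base 285 (x) x 150 (y) x 12 mm, on a thin blue mat. Origin: underside, on the centre line, 135 mm from the slot-plate end, 150 mm from the fence end. x points from slot plate to fence, roughly away from the robot; y left, z up. Yellow slot plate at x -130..0, y -70..70 mm: flat, top 30 mm above the bench. Its L slot is 15 mm wide, for the 12 mm pin under the knob.
- leg_start (a point): Near end of the slot's long leg: the pin's axis at clamp_travel 0; jig frame x -85, y +20 mm, at the plate's top (z 30 mm). Axes as the jig's. The long leg runs from here along the jig's +x.
- corner (a point): Corner of the slot: the pin's axis when it is against the far wall at the end of the long leg; jig frame x -29, y +20, z 30 mm. Axes as the jig's. The short leg runs from here along the jig's -y.
- slot_end (a point): Closed end of the short leg: the pin's axis when locked; jig frame x -29 (play to -32), y -22, z 30 mm. Axes as the jig's.
- fence (a point): Middle of the aluminium fence's face that the board is pushed against, at the base's top: jig frame x 134, y 0, z 12 mm. The fence is 30 mm high over the bench. Two low side guides at y +-57 mm, 20 mm high, flank the board.
- knob: Red upright round knob on the pin, 26 mm diameter, 30 mm tall, underside 36 mm, top 66 mm above the bench. Origin: centre of its underside. It cannot turn or lift, only slide along the slot; it carries the jaw along the jig's x and slides across it along y. Pushing takes about 2 to 4 N; it stays where it is left. The slot's ends are hard stops.
- clamp_travel (a joint): How far jaw and knob have moved along the jig's +x, m. 0: near end of the long leg; 0.056: against the far wall, at the corner. In the short leg it is held at 0.053 to 0.056. It starts at 0 to 0.02. The jaw, an aluminium bar with a rubber face, 100 mm wide, top 30 mm above the bench, has its face at jig x = 17 mm + this value.
- lock_travel (a joint): How far the knob has moved sideways along the jig's -y, m. 0: middle of the long leg; 0.042: closed end of the short leg (locked). It starts near 0. The slot lets it grow only once clamp_travel is at least 0.053.
- board: Loose green circuit board, 60 (x) x 90 (y) mm, 3 mm thick, parts on it up to 13 mm tall, 60 g, flat on the jig's base between jaw and fence, a little crooked. Origin: centre of its underside (12 mm above the bench). The jaw pushes it along x; against the fence its origin is at jig x = 104 mm.
- tip_pot: Loose steel pot, waisted, 58 mm diameter, 52 mm tall, beside the jig on its -y side. Origin: centre of its underside. To be left alone.
- screwdriver: Loose screwdriver with yellow handle, 200 mm long, 26 mm thick, lying beside the jig on its +y side. Origin: under its middle. To be left alone.
- pliers: Loose pliers with blue handles, 135 mm long, 64 mm wide, 13 mm high, lying beside the jig on its -y side. Origin: on the bench under the pivot end of the handles. To be left alone.
- carton: Loose open cardboard box, 100 x 80 x 45 mm, to the robot's left. Origin: centre of its underside. To be left alone.
- dome: Loose black rounded cylinder, 68 mm diameter, 67 mm tall, to the left or right of the jig. Origin: centre of its underside. To be left alone.
- spool: Loose grey spool, 56 mm diameter, 40 mm tall, to the left or right of the jig. Origin: centre of its underside. To be left alone.
- jar: Loose amber jar, 50 mm diameter, 70 mm tall, to the left or right of the jig. Origin: centre of its underside. To be left alone.
Mind the look-alikes: they are no part of the job. Several things have the shape of the board; the one meant has the colours described above.

How it is judged:
By the outcome, as a careful person would: the job done as asked, in the order asked, and still so for the second after the job is handed in, with the robot touching nothing.
It also fails if it takes over 38 s, if anything falls off the work surface, if the arm or the gripper's body presses on something with over 40 N, if the wrist force passes 120 N, or if a joint passes its speed limit or range.

### The arm

A 7-joint arm with a two-finger parallel gripper is mounted at the origin on the work surface. World frame = base frame: x ahead of the robot, y to its left, z up, the work surface at z = 0. Lengths are in m, angles in degrees, forces in N, time in s.
With the tool pointing down it reaches from about 0.4 to 0.75 m from the base axis. Payload 19.5 kg.
Tool frame: the origin (TCP) lies between the finger pads; the fingertips stand ahead of it and the grasp point (between the pads) lies 5 mm behind it (ctrl.tips_ahead is the z of the fingertips in the tool frame, in m); z points along the fingers, y is the line along which they close (so a half turn about z gives the same grasp; the last joint's range is limited). The gripper opens to 85 mm and grips with 20 to 120 N. Pads are 22 mm wide; open, the fingers measure 114 mm over their backs; the gripper's body (76 mm by 85 mm) begins 54 mm behind the grasp point. The pads swing forward as they close: fully open they stand 13 mm farther back than shut.
Start: joints at [-66.331, 40.479, -1.581, 85.061, 1.261, 54.483, -4.326], TCP at [0.253, 0.517, 0.245] pointing down, gripper open.
Joint ranges: [-155.06, 155.06], [-18.47, 123.98], [-90, 86.84], [0, 140.48], [-83.41, 263.41], [0, 116], [-161.91, 161.91]. Speed limits (degrees/s): [108.29, 108.29, 147.25, 147.25, 172.46, 172.46, 172.46].

### API

Orientations are given as a 3x3 rotation matrix whose columns are the frame's x, y, z axes.
In Python, from station import ctrl gives the robot as it stands.
- The arm moves only by the tool send_rows, never from a script. Its argument "deltas" is a list of rows, each an object with "gripper": the opening, from 0 (shut) to 1 (fully open); "xyz": the shift along the tool's x, y, z in cm, a list of three; "twist": the turn about the tool's z in rad. In form: [{"gripper": gripper, "xyz": [tx, ty, tz], "twist": twist}, ...]. A call has 1 to 5 rows; each row shifts and turns the commanded pose from where the row before left it, along the tool's axes as they then stand; what a row does not reach is not made up. A row lasts 1/8 s, in which the tool goes at most 62.5 mm and 10.7 degrees, less where a joint would pass 70% of its speed; a pose out of reach is approached as far as the arm can. A call is refused whole if a number of a shift passes 6.25 or a number of a turn 0.188, either way. A call with a gripper value outside its range is refused whole. The fingers move at their own pace and stop on an object; "grip_force" is the grip in N (left out, the last holds). Time passes only in rows, so rows that do not move let the fingers close. It gives the time, the measured TCP pose, the force, the opening and the grip force at its end, in the units of the state.
- ctrl.read_state(): the state, without advancing time (a new reading comes with each control period).
- ctrl.grab_frame(name): name is "side" or "top" or "wrist"; returns the picture (480x640x3 uint8, red, green, blue); there is no depth.
- ctrl.camera_params(name): a dict with "intrinsics" (3x3 intrinsics, pixels), "origin" and "rotation" of the camera in the world. Camera axes: x right, y up, looking along -z (the intrinsics and any distortion apply to the point x, -y, -z); pixel columns grow to the right and rows downward; lengths in m; the calibration is good to about 2 mm. A picture is of the moment at which its call begins: read the wrist's pose just before it. camera_params takes no time and is no camera call; for the wrist camera it gives the pose at the moment of the call.
- ctrl.sign_off(): hands the job in; it is judged then, once.
The state is a dict: "time": time; "joint_pos": joint angles; "qvel": joint speeds; "joint_torque": joint torques, N m; "position": TCP position; "orientation": TCP orientation; "force": force on the tool from outside, world axes, zero at the start; "ft_torque": the same for the moment, N m; "width": opening from 0.0 (shut) to 1.0 (fully open); "grasp_force": force on a finger pad.
Only numpy, scipy, OpenCV 4.12 (cv2) and the standard library are available. Lean on these libraries where they do the work, as an engineer would, in place of code of your own. Each camera call takes 0.05 s, during which the arm holds its last target. There are 200 camera calls.

## Working session

There is one attempt and no reset: what is moved stays moved. The work goes in short steps, Python scripts to look and compute and a tool call to move; the robot and the scene stay as the last step left them, time stands still between calls to the robot, and variables do not carry over. Pictures are saved under pics/ and viewed, at most 10 in all, crops included, and the job is handed in when it is done.

Besides the shell and the picture viewer there is one more tool, called after "Request:" as name(argument=value, ...), one argument or row to a line, values as JSON. send_rows: Moves the arm, as the interface text tells. Its arguments: {"type":"object","properties":{"deltas":{"type":"array","items":{"type":"object","properties":{"gripper":{"type":"number"},"xyz":{"type":"array","items":{"type":"number"}},"twist":{"type":"number"}}}},"grip_force":{"type":"number"}},"required":["deltas"]}

```bash
mkdir -p pics; python3 - <<'E'
from station import ctrl
import cv2,numpy as np
s=ctrl.read_state();print(s['time'],s['position'],np.round(s['orientation'],3).tolist(),s['width'],ctrl.tips_ahead)
for n in('top','side'):
    im=ctrl.grab_frame(n);cv2.imwrite(f'pics/{n}0.png',im[:,:,::-1])
    p=ctrl.camera_params(n);print(n,p)
E
```

```text
0.0 [0.2525035  0.51631789 0.24485033] [[-0.898, 0.439, -0.0], [0.439, 0.898, -0.001], [-0.0, -0.001, -1.0]] 1.0003838255505 0.014
top {'intrinsics': array([[624.79837524,   0.        , 319.87924063],
       [  0.        , 624.79837524, 249.02748842],
       [  0.        ,   0.        ,   1.        ]]), 'origin': array([ 0.4044945 , -0.01897543,  1.39016571]), 'rotation': array([[-0.02247488,  0.98894499, -0.14656975],
       [-0.99954859, -0.02515127, -0.01643233],
       [-0.01993708,  0.14613427,  0.98906384]])}
side {'intrinsics': array([[528.01373888,   0.        , 325.13361465],
       [  0.        , 528.01373888, 240.51455467],
       [  0.        ,   0.        ,   1.        ]]), 'origin': array([-0.01587309, -0.75610292,  0.97166028]), 'rotation': array([[ 0.76511218,  0.43816994, -0.47181612],
       [-0.64385192,  0.52929072, -0.55254505],
       [ 0.00761926,  0.72653867,  0.68708334]])}
```

View pics/top0.png

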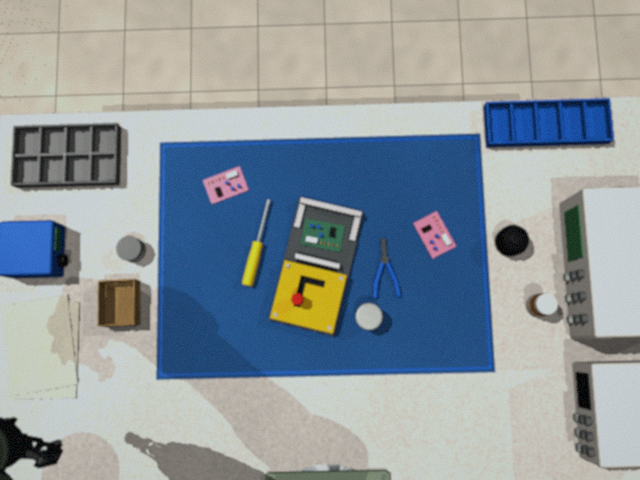

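View pics/side0.png

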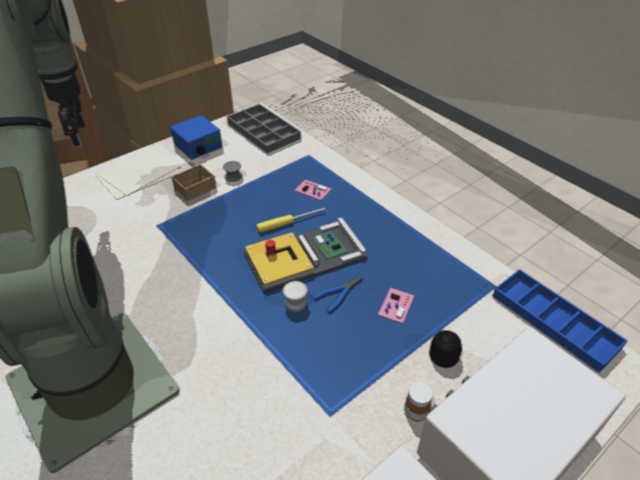

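The top view shows the yellow slot plate around (310,296), with the red knob at (298,299). The green board sits in the jig at (322,235). The pink boards at (225,185) and (435,235) are look-alikes lying outside the jig, so neither is the board I want. The white/steel pot is at (369,317), beside the plate.

```bash
cat >h.py <<'E'
import cv2,numpy as np
from station import ctrl
def ray(p,uv,z):
    K=p['intrinsics'];d=np.array([(uv[0]-K[0,2])/K[0,0],-(uv[1]-K[1,2])/K[1,1],-1.])
    d=p['rotation']@d;o=p['origin'];return o+d*(z-o[2])/d[2]
def proj(p,X):
    c=p['rotation'].T@(np.array(X)-p['origin']);K=p['intrinsics'];return np.array([K[0,2]+K[0,0]*c[0]/-c[2],K[1,2]+K[1,1]*c[1]/c[2]])
def blob(hsv,lo,hi,box=None):
    m=cv2.inRange(hsv,lo,hi)
    if box: 
        k=np.zeros_like(m);x0,y0,x1,y1=box;k[y0:y1,x0:x1]=255;m&=k
    c,_=cv2.findContours(m,cv2.RETR_EXTERNAL,cv2.CHAIN_APPROX_NONE)
    return max(c,key=cv2.contourArea)
E
python3 - <<'E'
from h import *
for n,box in(('top',(255,190,362,345)),('side',(235,215,370,295))):
    im=cv2.imread(f'pics/{n}0.png');hsv=cv2.cvtColor(im,cv2.COLOR_BGR2HSV);p=ctrl.camera_params(n)
    y=blob(hsv,(20,120,90),(35,255,255),box)
    if n=='top':
        r=cv2.minAreaRect(y);q=np.array([ray(p,v,.03) for v in cv2.boxPoints(r)])
    else:
        q=np.array([ray(p,v[0],.03) for v in cv2.approxPolyDP(cv2.convexHull(y),4,True)])
    print(n,'plate',np.round(q,4).tolist(),'edges',np.linalg.norm(q-np.roll(q,1,0),axis=1).round(4))
    w=np.array([ray(p,v[0],.03)[:2] for v in y],np.float32);rr=cv2.minAreaRect(w);print('world rect',rr)
    lo=blob(hsv,(0,150,70),(8,255,255),box);(c,rad)=cv2.minEnclosingCircle(lo)
    m=cv2.moments(lo);cc=(m['m10']/m['m00'],m['m01']/m['m00']);print('knob',c,rad,cc,'z66',ray(p,cc,.066),'z51',ray(p,cc,.051))
    b=255
big=cv2.resize(cv2.imread('pics/top0.png')[185:345,250:410],None,fx=3.75,fy=3.75,interpolation=cv2.INTER_CUBIC);cv2.imwrite('pics/crop0.png',big)
E
```

```text
top plate [[0.4572, 0.1175, 0.03], [0.5871, 0.0832, 0.03], [0.5484, -0.0558, 0.03], [0.4198, -0.0199, 0.03]] edges [0.1424 0.1344 0.1443 0.1336]
world rect ((0.5030299425125122, 0.031240396201610565), (0.14289411902427673, 0.1338842660188675), 74.95327758789062)
knob (298.0, 298.5) 6.500100135803223 (297.18164794007487, 298.685393258427) z66 [0.49558349 0.05351641 0.066     ] z51 [0.49661533 0.05433759 0.051     ]
side plate [[0.5801, 0.0805, 0.03], [0.5466, -0.0524, 0.03], [0.4213, -0.0172, 0.03], [0.4593, 0.1118, 0.03]] edges [0.1248 0.1371 0.1301 0.1345]
world rect ((0.5023420453071594, 0.030127279460430145), (0.14130493998527527, 0.13427340984344482), 75.02342224121094)
knob (270.0, 246.6923065185547) 6.984869003295898 (270.095785440613, 246.51915708812257) z66 [0.48770991 0.04222492 0.066     ] z51 [0.4960505  0.05544723 0.051     ]
```

View pics/crop0.png

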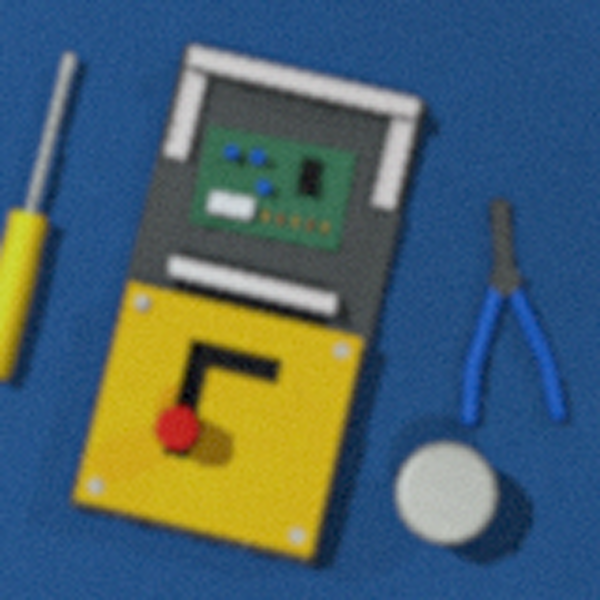

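Request:
send_rows(
  deltas=[
    {"gripper": 0, "xyz": [0, 0, 0], "twist": -0.1},
    {"gripper": 0, "xyz": [0, 0, 0], "twist": -0.093},
    {"gripper": 0, "xyz": [-3.16, -3.84, 0], "twist": 0},
    {"gripper": 0, "xyz": [-3.16, -3.84, 0], "twist": 0},
    {"gripper": 0, "xyz": [-3.16, -3.84, 0], "twist": 0},
  ],
  grip_force=20,
)

```text
time: 0.72
position: [0.3148, 0.3791, 0.2451]
orientation: [[-0.966, 0.259, -0.0], [0.259, 0.966, -0.0], [-0.0, -0.0, -1.0]]
force: [1.3, 0.6, 0.1]
width: 0.002
grasp_force: 0.0
```

Request:
send_rows(
  deltas=[
    {"gripper": 0, "xyz": [-3.16, -3.84, 0], "twist": 0},
    {"gripper": 0, "xyz": [-3.16, -3.84, 0], "twist": 0},
    {"gripper": 0, "xyz": [-3.16, -3.84, 0], "twist": 0},
    {"gripper": 0, "xyz": [-3.16, -3.84, 0], "twist": 0},
    {"gripper": 0, "xyz": [-3.16, -3.84, 0], "twist": 0},
  ],
)

```text
time: 1.35
position: [0.4177, 0.1528, 0.2452]
orientation: [[-0.966, 0.259, -0.0], [0.259, 0.966, -0.0], [0.0, -0.0, -1.0]]
force: [0.8, 0.5, 0.3]
width: 0.003
grasp_force: 0.0
```

Request:
send_rows(
  deltas=[
    {"gripper": 0, "xyz": [-3.16, -3.84, 0], "twist": 0},
    {"gripper": 0, "xyz": [-3.16, -3.84, 0], "twist": 0},
    {"gripper": 0, "xyz": [0, 0, 0], "twist": 0},
    {"gripper": 0, "xyz": [0, 0, 0], "twist": 0},
  ],
)

```text
time: 1.85
position: [0.4582, 0.0642, 0.2452]
orientation: [[-0.966, 0.259, -0.0], [0.259, 0.966, 0.0], [0.001, 0.0, -1.0]]
force: [-0.5, -0.2, 0.0]
width: -0.001
grasp_force: 0.0
```

Request:
send_rows(
  deltas=[
    {"gripper": 0, "xyz": [0, 0, 5], "twist": 0},
    {"gripper": 0, "xyz": [0, 0, 5], "twist": 0},
    {"gripper": 0, "xyz": [0, 0, 3], "twist": 0},
    {"gripper": 0, "xyz": [0, 0, 0], "twist": 0},
  ],
)

```text
time: 2.35
position: [0.4574, 0.0648, 0.1142]
orientation: [[-0.966, 0.257, -0.003], [0.257, 0.966, -0.0], [0.003, -0.001, -1.0]]
force: [1.3, 0.5, 0.7]
width: 0.001
grasp_force: 0.0
```

```bash
python3 - <<'E'
from h import *
s=ctrl.read_state();print(s['time'],s['position'])
p=ctrl.camera_params('wrist');im=ctrl.grab_frame('wrist')[:,:,::-1].copy()
hsv=cv2.cvtColor(im,cv2.COLOR_BGR2HSV)
cv2.imwrite('pics/w1raw.png',im)
o=np.array([.5656,.0140]);a=np.radians(-15);R=np.array([[np.cos(a),-np.sin(a)],[np.sin(a),np.cos(a)]])
k=blob(hsv,(0,150,70),(8,255,255));m=cv2.moments(k);c=(m['m10']/m['m00'],m['m01']/m['m00'])
for z in(.066,.051):
    w=ray(p,c,z);print('knob',c,z,w,R.T@(w[:2]-o))
for q in((-85,20),(-29,20),(-29,-22),(-130,70),(0,70),(0,-70),(-130,-70)):
    v=proj(p,[*(o+R@np.array(q)/1000),.03]);print(q,v.round(0));cv2.circle(im,(int(v[0]),int(v[1])),4,(255,0,255),2)
cv2.imwrite('pics/w1.png',im)
E
```

```text
2.35 [0.45740302 0.06479406 0.11419219]Traceback (most recent call last):
  File "<stdin>", line 7, in <module>
  File "h.py", line 13, in blob
    return max(c,key=cv2.contourArea)
ValueError: max() iterable argument is empty
```

```bash
python3 - <<'E'
from h import *
print(ctrl.camera_params('wrist'))
a=cv2.imread('pics/w1raw.png');b=ctrl.grab_frame('top')[170:370,230:400,::-1]
cv2.imwrite('pics/w1b.png',np.hstack([cv2.resize(a,(400,300)),cv2.resize(b,(255,300))]))
E
```

```text
{'intrinsics': array([[407.27578427,   0.        , 311.86390436],
       [  0.        , 407.27578427, 238.13087116],
       [  0.        ,   0.        ,   1.        ]]), 'origin': array([0.39111593, 0.08277076, 0.24445811]), 'rotation': array([[ 2.57449901e-01, -9.29529143e-01, -2.63998335e-01],
       [ 9.66291227e-01,  2.47400070e-01,  7.12353216e-02],
       [-9.02101058e-04, -2.73438801e-01,  9.61888979e-01]])}
```

View pics/w1b.png

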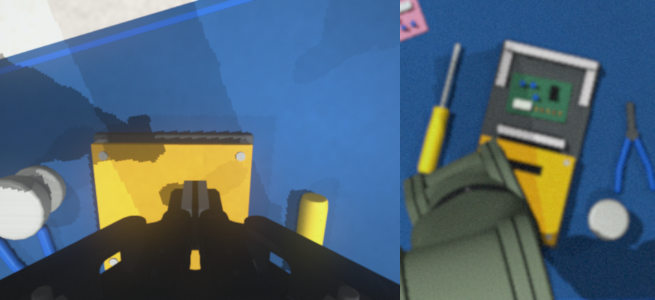

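The left panel (wrist) shows the closed fingers over the yellow plate behind the knob, at about (195,200). The plate's near edge is along row 143. The right panel (top) shows the jig unmoved and the pot clear of the gripper. Next I lower the fingers and push.

Request:
send_rows(
  deltas=[
    {"gripper": 0, "xyz": [0, 0, 3], "twist": 0},
    {"gripper": 0, "xyz": [0, 0, 2], "twist": 0},
    {"gripper": 0, "xyz": [0, 0, 0.7], "twist": 0},
    {"gripper": 0, "xyz": [0, 0, 0], "twist": 0},
  ],
)

```text
time: 2.95
position: [0.4587, 0.064, 0.0591]
orientation: [[-0.966, 0.259, 0.001], [0.259, 0.966, 0.0], [-0.001, 0.0, -1.0]]
force: [0.8, 0.4, -0.0]
width: 0.0
grasp_force: 0.0
```

Request:
send_rows(
  deltas=[
    {"gripper": 0, "xyz": [-0.7, 0, 0], "twist": 0},
    {"gripper": 0, "xyz": [-0.7, 0, 0], "twist": 0},
    {"gripper": 0, "xyz": [-0.7, 0, 0], "twist": 0},
    {"gripper": 0, "xyz": [-0.7, 0, 0], "twist": 0},
    {"gripper": 0, "xyz": [-0.7, 0, 0], "twist": 0},
  ],
)

```text
time: 3.58
position: [0.4926, 0.0546, 0.0583]
orientation: [[-0.966, 0.259, -0.0], [0.259, 0.966, -0.0], [0.0, -0.0, -1.0]]
force: [-1.9, 0.9, 1.3]
width: -0.002
grasp_force: 1.1
```

Request:
send_rows(
  deltas=[
    {"gripper": 0, "xyz": [-0.5, 0, 0], "twist": 0},
    {"gripper": 0, "xyz": [-0.5, 0, 0], "twist": 0},
    {"gripper": 0, "xyz": [-0.5, 0, 0], "twist": 0},
    {"gripper": 0, "xyz": [-0.5, 0, 0], "twist": 0},
    {"gripper": 0, "xyz": [-0.2, 0, 0], "twist": 0},
  ],
)

```text
time: 4.2
position: [0.5137, 0.0489, 0.0583]
orientation: [[-0.966, 0.259, 0.0], [0.259, 0.966, -0.0], [-0.0, -0.0, -1.0]]
force: [-2.6, 0.5, 1.8]
width: -0.002
grasp_force: 1.0
```

Request:
send_rows(
  deltas=[
    {"gripper": 0, "xyz": [-0.2, 0, 0], "twist": 0},
    {"gripper": 0, "xyz": [0, 0, 0], "twist": 0},
  ],
)

```text
time: 4.45
position: [0.5156, 0.0485, 0.0583]
orientation: [[-0.966, 0.259, 0.0], [0.259, 0.966, -0.0], [-0.0, 0.0, -1.0]]
force: [0.2, 0.2, -0.5]
width: -0.003
grasp_force: 0.0
```

Request:
send_rows(
  deltas=[
    {"gripper": 0, "xyz": [-0.2, 0, 0], "twist": 0},
    {"gripper": 0, "xyz": [0, 0, 0], "twist": 0},
  ],
)

```text
time: 4.7
position: [0.5175, 0.048, 0.0583]
orientation: [[-0.966, 0.259, 0.0], [0.259, 0.966, -0.0], [-0.0, 0.0, -1.0]]
force: [-0.2, -0.2, 0.5]
width: -0.001
grasp_force: 0.2
```

Request:
send_rows(
  deltas=[
    {"gripper": 0, "xyz": [-0.2, 0, 0], "twist": 0},
    {"gripper": 0, "xyz": [0, 0, 0], "twist": 0},
  ],
)

```text
time: 4.95
position: [0.5193, 0.0475, 0.0583]
orientation: [[-0.966, 0.259, -0.0], [0.259, 0.966, -0.0], [0.0, -0.0, -1.0]]
force: [-1.4, -0.4, 0.7]
width: 0.001
grasp_force: 0.8
```

Request:
send_rows(
  deltas=[
    {"gripper": 0, "xyz": [-0.15, 0, 0], "twist": 0},
    {"gripper": 0, "xyz": [0, 0, 0], "twist": 0},
  ],
)

```text
time: 5.2
position: [0.5197, 0.0474, 0.0582]
orientation: [[-0.966, 0.258, -0.002], [0.258, 0.966, -0.0], [0.002, -0.001, -1.0]]
force: [-9.3, 2.5, 5.4]
width: 0.002
grasp_force: 4.7
```

The force rises to about 9.6 N where the stop should be, so the knob is at the corner. I'll go round to the knob's +y side.

Request:
send_rows(
  deltas=[
    {"gripper": 0, "xyz": [1.5, 0, 0], "twist": 0},
    {"gripper": 0, "xyz": [0, 2.0, 0], "twist": 0},
    {"gripper": 0, "xyz": [0, 2.0, 0], "twist": 0},
    {"gripper": 0, "xyz": [-1.8, 0, 0], "twist": 0},
    {"gripper": 0, "xyz": [-1.9, 0, 0], "twist": 0},
  ],
)

```text
time: 5.82
position: [0.5534, 0.0813, 0.0584]
orientation: [[-0.966, 0.258, 0.001], [0.258, 0.966, 0.0], [-0.0, 0.0, -1.0]]
force: [0.0, 0.4, -0.4]
width: 0.004
grasp_force: 0.0
```

Request:
send_rows(
  deltas=[
    {"gripper": 0, "xyz": [0, 0, 0], "twist": 0},
  ],
)

```text
time: 5.95
position: [0.5534, 0.0806, 0.0582]
orientation: [[-0.966, 0.259, 0.001], [0.259, 0.966, 0.0], [-0.001, 0.001, -1.0]]
force: [-0.9, 1.0, -0.2]
width: 0.002
grasp_force: 0.0
```

```bash
python3 - <<'E'
from h import *
s=ctrl.read_state();o=np.array([.5656,.0140]);a=np.radians(-15);R=np.array([[np.cos(a),-np.sin(a)],[np.sin(a),np.cos(a)]])
print(s['position'],R.T@(s['position'][:2]-o),s['force'])
b=ctrl.grab_frame('side')[195:315,220:380,::-1];t=ctrl.grab_frame('top')[180:340,250:380,::-1]
cv2.imwrite('pics/c2.png',np.hstack([cv2.resize(b,(480,360),interpolation=3),cv2.resize(t,(292,360),interpolation=3)]))
E
```

```text
[0.5534193  0.08058067 0.05817162] [-0.028998    0.06115939] [-0.88961042  1.02160025 -0.16996681]
```

View pics/c2.png

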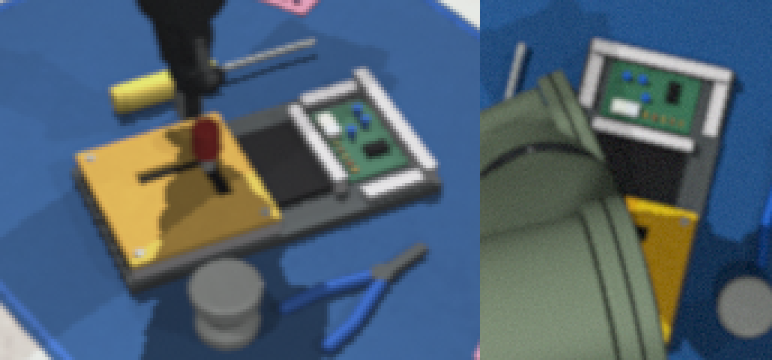

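The side view (left panel) shows the knob at the corner at (206,140), the fingers on its +y side, and the board up against the fence. The driver and pot have not been touched. Now I push along -y.

Request:
send_rows(
  deltas=[
    {"gripper": 0, "xyz": [0, -0.7, 0], "twist": 0},
    {"gripper": 0, "xyz": [0, -0.7, 0], "twist": 0},
    {"gripper": 0, "xyz": [0, -0.7, 0], "twist": 0},
    {"gripper": 0, "xyz": [0, -0.7, 0], "twist": 0},
  ],
)

```text
time: 6.55
position: [0.5448, 0.0527, 0.0584]
orientation: [[-0.966, 0.259, -0.0], [0.259, 0.966, 0.0], [0.0, 0.0, -1.0]]
force: [-1.0, 2.7, 1.6]
width: -0.007
grasp_force: 1.4
```

Request:
send_rows(
  deltas=[
    {"gripper": 0, "xyz": [0, -0.5, 0], "twist": 0},
    {"gripper": 0, "xyz": [0, -0.5, 0], "twist": 0},
    {"gripper": 0, "xyz": [0, -0.5, 0], "twist": 0},
  ],
)

```text
time: 6.92
position: [0.5411, 0.0383, 0.0583]
orientation: [[-0.966, 0.259, -0.0], [0.259, 0.966, -0.0], [0.0, -0.0, -1.0]]
force: [-1.0, 3.7, 0.3]
width: 0.003
grasp_force: 1.4
```

Request:
send_rows(
  deltas=[
    {"gripper": 0, "xyz": [0, -0.4, 0], "twist": 0},
    {"gripper": 0, "xyz": [0, -0.3, 0], "twist": 0},
    {"gripper": 0, "xyz": [0, -0.1, 0], "twist": 0},
  ],
)

```text
time: 7.3
position: [0.5391, 0.0306, 0.0583]
orientation: [[-0.966, 0.259, -0.0], [0.259, 0.966, -0.0], [0.0, -0.0, -1.0]]
force: [-1.0, 3.4, 0.2]
width: -0.001
grasp_force: 1.3
```

Request:
send_rows(
  deltas=[
    {"gripper": 0, "xyz": [0, -0.2, 0], "twist": 0},
    {"gripper": 0, "xyz": [0, 0, 0], "twist": 0},
  ],
)

```text
time: 7.55
position: [0.5386, 0.0287, 0.0583]
orientation: [[-0.966, 0.259, -0.0], [0.259, 0.966, -0.0], [-0.0, -0.0, -1.0]]
force: [-0.7, 0.9, 0.1]
width: 0.002
grasp_force: 0.5
```

Request:
send_rows(
  deltas=[
    {"gripper": 0, "xyz": [0, -0.15, 0], "twist": 0},
    {"gripper": 0, "xyz": [0, 0, 0], "twist": 0},
  ],
)

```text
time: 7.8
position: [0.5382, 0.0273, 0.0583]
orientation: [[-0.966, 0.259, 0.0], [0.259, 0.966, -0.0], [-0.0, -0.0, -1.0]]
force: [-0.1, 1.5, 0.2]
width: -0.002
grasp_force: 0.6
```

Request:
send_rows(
  deltas=[
    {"gripper": 0, "xyz": [0, -0.15, 0], "twist": 0},
    {"gripper": 0, "xyz": [0, 0, 0], "twist": 0},
  ],
)

```text
time: 8.05
position: [0.5379, 0.0263, 0.0583]
orientation: [[-0.966, 0.259, 0.0], [0.259, 0.966, 0.001], [-0.0, 0.001, -1.0]]
force: [1.5, 4.8, -0.4]
width: 0.002
grasp_force: 2.3
```

Request:
send_rows(
  deltas=[
    {"gripper": 0, "xyz": [0, -0.15, 0], "twist": 0},
    {"gripper": 0, "xyz": [0, 0, 0], "twist": 0},
  ],
)

```text
time: 8.3
position: [0.5379, 0.0259, 0.0584]
orientation: [[-0.966, 0.258, 0.001], [0.258, 0.966, 0.002], [-0.001, 0.002, -1.0]]
force: [1.6, 11.9, -1.0]
width: -0.006
grasp_force: 5.4
```

The force reaches 12 N with almost no movement, so the knob is at the closed end. I'll back off, lift away and check.

Request:
send_rows(
  deltas=[
    {"gripper": 0, "xyz": [0, 1.5, 0], "twist": 0},
    {"gripper": 0, "xyz": [0, 1.0, 0], "twist": 0},
    {"gripper": 0, "xyz": [0, 0, -4], "twist": 0},
    {"gripper": 0, "xyz": [0, 0, -5], "twist": 0},
    {"gripper": 0, "xyz": [0, 0, -5], "twist": 0},
  ],
)

```text
time: 8.93
position: [0.5437, 0.0491, 0.1999]
orientation: [[-0.966, 0.259, -0.0], [0.259, 0.966, -0.0], [0.0, -0.0, -1.0]]
force: [0.7, -0.2, -0.3]
width: 0.001
grasp_force: 0.0
```

Request:
send_rows(
  deltas=[
    {"gripper": 0, "xyz": [3, 4, -1], "twist": 0},
    {"gripper": 0, "xyz": [3, 4, 0], "twist": 0},
    {"gripper": 0, "xyz": [3, 4, 0], "twist": 0},
    {"gripper": 0, "xyz": [2, 4, 0], "twist": 0},
    {"gripper": 0, "xyz": [2, 4, 0], "twist": 0},
  ],
)

```text
time: 9.55
position: [0.4695, 0.2773, 0.2084]
orientation: [[-0.966, 0.258, 0.0], [0.258, 0.966, -0.0], [-0.0, -0.0, -1.0]]
force: [0.8, -0.5, 0.0]
width: -0.0
grasp_force: 0.0
```

Request:
send_rows(
  deltas=[
    {"gripper": 0, "xyz": [2, 4, 0], "twist": 0},
    {"gripper": 0, "xyz": [2, 4, 0], "twist": 0},
    {"gripper": 0, "xyz": [0, 0, 0], "twist": 0},
    {"gripper": 0, "xyz": [0, 0, 0], "twist": 0},
  ],
)

```text
time: 10.05
position: [0.4522, 0.3629, 0.2082]
orientation: [[-0.966, 0.259, 0.0], [0.259, 0.966, -0.001], [-0.0, -0.001, -1.0]]
force: [0.6, -0.1, 0.5]
width: 0.001
grasp_force: 0.0
```

```bash
python3 - <<'E'
from h import *
o=np.array([.5656,.0140]);a=np.radians(-15);R=np.array([[np.cos(a),-np.sin(a)],[np.sin(a),np.cos(a)]])
s=ctrl.read_state();print(s['time'],s['position'])
im={}
for n in('top','side'):
    im[n]=ctrl.grab_frame(n)[:,:,::-1].copy();hsv=cv2.cvtColor(im[n],cv2.COLOR_BGR2HSV);p=ctrl.camera_params(n)
    k=blob(hsv,(0,150,60),(8,255,255),(235,195,380,345));m=cv2.moments(k);c=(m['m10']/m['m00'],m['m01']/m['m00'])
    print(n,c,'knob jig',R.T@(ray(p,c,.053)[:2]-o))
    g=blob(hsv,(50,60,30),(90,255,255),(280,200,362,275));w=np.array([ray(p,v[0],.016)[:2] for v in g],np.float32);r=cv2.minAreaRect(w);print('board',R.T@(np.array(r[0])-o),r[1:])
cv2.imwrite('pics/c3.png',np.hstack([cv2.resize(im['side'][195:315,220:380],(480,360),interpolation=3),cv2.resize(im['top'][180:340,250:380],(292,360),interpolation=3)]))
E
```

```text
10.05 [0.45215752 0.36287617 0.20816856]
top (321.1635991820041, 281.41104294478527) knob jig [-0.0290704  -0.02014766]
board [0.10416445 0.00247261] ((0.09248556196689606, 0.05812709033489227), 74.8241195678711)
side (294.3867403314917, 251.27255985267033) knob jig [-0.02989794 -0.02087861]
board [0.10459051 0.00069303] ((0.09265845268964767, 0.055982302874326706), 72.9699935913086)
```

View pics/c3.png

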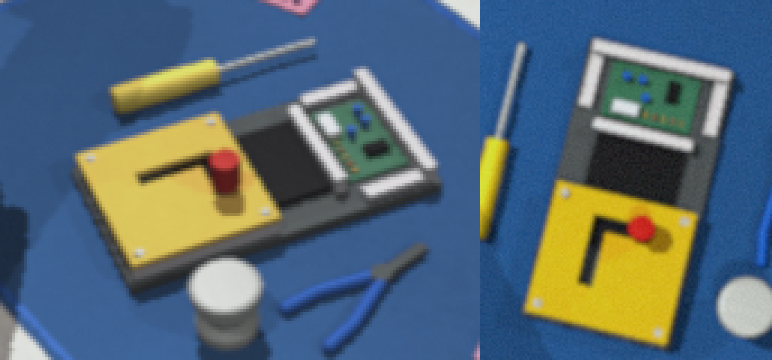

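The knob sits at the closed end in both views, at (225,172) in the side crop and (641,229) in the top crop. It measures about jig (-29.5, -20.5) mm, with the start reading about +1.5 mm high in y. The board is at x = 104 mm, flat against the fence, and the neighbouring things have not moved.

```bash
python3 -c "
from station import ctrl
print(ctrl.sign_off())"
```

```text
the job is handed in; nothing more can be done
None
```

The job is handed in: the knob is pushed to the closed end of the short leg, which locks the jaw and clamps the board against the fence. It took about 10 s of the 38 s, and the neighbouring things were not touched.

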